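# Set the stock tags of the fittings bins in a joinery workshop

### The arm

A 6-joint arm with a two-finger parallel gripper is mounted at the origin on the work surface. World frame = base frame: x ahead of the robot, y to its left, z up, the work surface at z = 0. Lengths are in m, angles in rad, forces in N, time in s.
With the tool pointing down it reaches from about 0.375 to 0.75 m from the base axis. Payload 9 kg.
Tool frame: the origin (TCP) lies midway between the tips of the shut fingers; the grasp point (between the pads) lies 19 mm behind it; z points along the fingers, x is the direction in which the jaws open and shut, and the axes are right-handed (so a half turn about z gives the same grasp; the last joint's range is limited). The gripper opens to 85 mm and grips with 20 to 120 N. Pads are 22 mm wide; open, the fingers measure 114 mm over their backs; the gripper's body (76 mm by 85 mm) begins 54 mm behind the grasp point. The pads swing forward as they close: fully open they stand 13 mm farther back than shut.
Start: joints at [-1.423, 0.104, 0.097, 1.564, 0, 1.353], TCP at [0.215, -0.56, 0.231] pointing down, gripper open.
Joint ranges: [-2.99, 2.99], [-0.84, 1.86], [-1.1, 1.16], [-1.84, 2.11], [-1.51, 1.56], [-3.14, 3.14]. Speed limits (rad/s): [2.22, 2.22, 2.57, 3.14, 3.14, 3.14].

### API

Orientations are given as a unit quaternion [x, y, z, w].
In Python, from workcell import readout, get_image, ctrl gives the robot as it stands.
- The arm moves only by the tool drive_tool, never from a script. Its argument "steps" is a list of rows, each an object with "dp": the shift along the tool's x, y, z in mm, a list of three; "roll": the turn about the tool's z in degrees. A call has 1 to 12 rows; each row is the pose to reach, as a shift and turn from the pose measured when the call began, along the tool's axes at that moment; what a row does not reach only later rows make up. A row lasts 1/10 s, in which the tool goes at most 50 mm and 8.59 degrees, less where a joint would pass 70% of its speed; a pose out of reach is approached as far as the arm can. A call with a gripper value outside its range is refused whole. "hand" is the opening, from 0 (shut) to 1 (fully open), set as the call begins (left out, the last holds). The fingers move at their own pace and stop on an object; "grip_force" is the grip in N (left out, the last holds). Time passes only in rows, so rows that repeat a pose let the fingers close. It gives the time, the measured TCP pose, the force and the opening at its end, in the units of the state.
- readout.read_state(): the state, without advancing time (a new reading comes with each control period).
- get_image(name): name is "scene" or "top"; returns a dict with "img" (384x512x3 uint8, blue, green, red), "fx", "fy", "cx", "cy" (pixels), "R" (3x3) and "t" (3): a world point X has camera coordinates R X + t. Camera axes: x right, y down, z forward; pixel columns grow to the right and rows downward; lengths in m; the calibration is good to about 2 mm. A picture is of the moment at which its call begins. There is no depth.
- ctrl.hand_in(): hands the job in, once; it reports no verdict.
The state is a dict: "clock": time; "joint_positions": joint angles; "joint_vel": joint speeds; "joint_torque": joint torques, N m; "tcp_pos": TCP position; "tcp_rot": TCP orientation; "force": force on the tool from outside, world axes, zero at the start; "moment": the same for the moment, N m; "width": finger opening in m.
Only numpy, scipy, OpenCV 4.12 (cv2) and the standard library are available. Lean on these libraries where they do the work, as an engineer would, in place of code of your own. Each camera call takes 0.05 s, during which the arm holds its last target.

### The job

Set the hinged stock tags on the joinery fittings board: each full bin's tag must lie tipped back towards its bin, disc face on top, and each nearly empty bin's tag must lie tipped forward towards the robot, bar face on top. With the fingertips, push over only the tags that are wrong; do not flip those already right. Do not lift or shift the bins, and leave everything else where it is.

Things in the scene. Friction and masses are not known exactly. Their poses are not given: they have to be found in the camera images.
- board: plywood stock board on the bench, 360 (x) x 500 (y) x 12 mm; origin at the centre of its underside; +x points from the tags to the bins, away from the robot, +y left. Its hinge rod runs along y at x -110, 30 mm above the bench, with four tags 115 mm apart. The wooden cradle round the rod is 48 mm across and at most 46 mm above the bench. One bin stands behind each tag; 65 mm are free between a tag tipped back and its bin
- tag_1 (a joint): value of the hinge of tag 1: 0 = upright, +0.80 rad = tipped fully back (top away from the robot, towards the bins; disc face on top), -0.80 rad = tipped fully forward (top towards the robot; bar face on top). It falls by its own weight to whichever side of upright it is pushed, and a cradle stops it at both ends
- tag_1_hinge (a point): fixed point on the hinge axis of tag 1, mid-width, 30 mm above the bench; axes as the board's. The tag is a dark, smoothly lacquered plate 70 wide x 4 mm thick, 30 g, reaching 65 mm from the hinge, a metal disc on one face, a metal bar on the other. The numbers do not tell its place along the rod: its bin is the one straight behind it along the board's +x, centre 180 mm from the hinge
- tag_1_edge (a point): middle of the free edge of tag 1, 65 mm from the hinge; when tipped fully either way it lies 47 mm to that side of the hinge and 75 mm above the bench, when upright 95 mm above the bench
- tag_2 (a joint): value of the hinge of tag 2: 0 = upright, +0.80 rad = tipped fully back (top away from the robot, towards the bins; disc face on top), -0.80 rad = tipped fully forward (top towards the robot; bar face on top). It falls by its own weight to whichever side of upright it is pushed, and a cradle stops it at both ends
- tag_2_hinge (a point): fixed point on the hinge axis of tag 2, mid-width, 30 mm above the bench; axes as the board's. The tag is a dark, smoothly lacquered plate 70 wide x 4 mm thick, 30 g, reaching 65 mm from the hinge, a metal disc on one face, a metal bar on the other. The numbers do not tell its place along the rod: its bin is the one straight behind it along the board's +x, centre 180 mm from the hinge
- tag_2_edge (a point): middle of the free edge of tag 2, 65 mm from the hinge; when tipped fully either way it lies 47 mm to that side of the hinge and 75 mm above the bench, when upright 95 mm above the bench
- tag_3 (a joint): value of the hinge of tag 3: 0 = upright, +0.80 rad = tipped fully back (top away from the robot, towards the bins; disc face on top), -0.80 rad = tipped fully forward (top towards the robot; bar face on top). It falls by its own weight to whichever side of upright it is pushed, and a cradle stops it at both ends
- tag_3_hinge (a point): fixed point on the hinge axis of tag 3, mid-width, 30 mm above the bench; axes as the board's. The tag is a dark, smoothly lacquered plate 70 wide x 4 mm thick, 30 g, reaching 65 mm from the hinge, a metal disc on one face, a metal bar on the other. The numbers do not tell its place along the rod: its bin is the one straight behind it along the board's +x, centre 180 mm from the hinge
- tag_3_edge (a point): middle of the free edge of tag 3, 65 mm from the hinge; when tipped fully either way it lies 47 mm to that side of the hinge and 75 mm above the bench, when upright 95 mm above the bench
- tag_4 (a joint): value of the hinge of tag 4: 0 = upright, +0.80 rad = tipped fully back (top away from the robot, towards the bins; disc face on top), -0.80 rad = tipped fully forward (top towards the robot; bar face on top). It falls by its own weight to whichever side of upright it is pushed, and a cradle stops it at both ends
- tag_4_hinge (a point): fixed point on the hinge axis of tag 4, mid-width, 30 mm above the bench; axes as the board's. The tag is a dark, smoothly lacquered plate 70 wide x 4 mm thick, 30 g, reaching 65 mm from the hinge, a metal disc on one face, a metal bar on the other. The numbers do not tell its place along the rod: its bin is the one straight behind it along the board's +x, centre 180 mm from the hinge
- tag_4_edge (a point): middle of the free edge of tag 4, 65 mm from the hinge; when tipped fully either way it lies 47 mm to that side of the hinge and 75 mm above the bench, when upright 95 mm above the bench
- bin_dowels: plywood bin, 130 deep x 96 wide x 68 mm high with the front cut down to 44 mm, loose on the board; origin at the centre of its underside (12 mm above the bench). FULL: heaped with short wooden dowels
- bin_plugs: plywood bin, 130 deep x 96 wide x 68 mm high with the front cut down to 44 mm, loose on the board; origin at the centre of its underside (12 mm above the bench). FULL: heaped with round wooden plugs
- bin_knobs: plywood bin, 130 deep x 96 wide x 68 mm high with the front cut down to 44 mm, loose on the board; origin at the centre of its underside (12 mm above the bench). Nearly EMPTY: two turned wooden knobs on a bare floor
- bin_brackets: plywood bin, 130 deep x 96 wide x 68 mm high with the front cut down to 44 mm, loose on the board; origin at the centre of its underside (12 mm above the bench). Nearly EMPTY: two steel angle brackets on a bare floor
- spare_knob: loose turned wooden knob 32 mm across, 37 mm high, standing on the board between the tags and the bins; origin at its foot
- wax_tin: loose round metal tin 40 mm across, 17 mm high, on the front edge of the board; origin at its underside
- mallet: loose wooden mallet lying flat, head 75 x 130 x 95 mm, handle 240 mm towards its -x; origin under the head
- chisel: loose bench chisel lying along its x, 260 mm long, 28 mm high; origin at the blade end of the handle, on the bench
- tape_measure: loose tape measure 70 x 40 x 62 mm; origin at the centre of its underside
- glue_bottle: loose upright glue bottle 60 mm across, 150 mm high; origin at the centre of its underside
- square: loose try square lying flat, wooden stock 115 mm, steel blade 170 mm, 18 mm high; origin under the stock
Mind the look-alikes: they are no part of the job. Leave any black or red look-alike of the bin_dowels alone.

How it is judged:
At the end, for the whole second after the job is handed in: the two tags in front of the full bins lie tipped back (hinge value above 0.65 rad) and the two in front of the nearly empty bins tipped forward (below -0.65 rad), the bins at rest within 20 mm of where they stood (value of joint each of tag_1, tag_2 above 0.65 rad and value of joint each of tag_3, tag_4 below -0.65 rad and linear speed of each of bin_dowels, bin_plugs, bin_knobs, bin_brackets below 0.02 m/s and distance of each of bin_dowels, bin_plugs, bin_knobs, bin_brackets from where it was at the start of the episode below 0.02 m); the robot touches nothing.
It fails at once if a tag that was already right is flipped (value of joint tag_2 below 0.2 rad or value of joint tag_4 above -0.2 rad).
It fails at once if a bin is lifted or shifted by more than 20 mm or tipped (distance of any of bin_dowels, bin_plugs, bin_knobs, bin_brackets from where it was at the start of the episode above 0.02 m or angle between any of bin_dowels, bin_plugs, bin_knobs, bin_brackets's own z axis and vertical above 0.2 rad).
It fails at once if one of the other loose things (spare knob, wax tin, mallet, chisel, tape measure, glue bottle, try square) is moved by more than 25 mm (distance of any of spare_knob, wax_tin, mallet, chisel, tape_measure, glue_bottle, square from where it was at the start of the episode above 0.025 m).
It also fails if it takes over 40 s, if anything falls off the work surface, if the arm or the gripper's body presses on something with over 40 N, if the wrist force passes 120 N, or if a joint passes its speed limit or range.

## Working session

There is one attempt and no reset: what is moved stays moved. The work goes in short steps, Python scripts to look and compute and a tool call to move; the robot and the scene stay as the last step left them, time stands still between calls to the robot, and variables do not carry over. Pictures are saved under pics/ and viewed, and the job is handed in when it is done.

Besides the shell and the picture viewer there is one more tool, called after "Request:" as name([rows], argument=value, ...), one row to a line, values as JSON. drive_tool: Moves the arm, as the interface text tells. Its arguments: {"type":"object","properties":{"steps":{"type":"array","items":{"type":"object","properties":{"dp":{"type":"array","items":{"type":"number"}},"roll":{"type":"number"}}}},"hand":{"type":"number"},"grip_force":{"type":"number"}},"required":["steps"]}

```bash
mkdir -p pics; ls; python3 - <<'E'
from workcell import readout, get_image, ctrl
import cv2, numpy as np, pickle
d={}
for n in("scene","top"):
    g=get_image(n); d[n]=g; cv2.imwrite(f"pics/{n}0.png",g["img"])
    print(n,g["fx"],g["cx"],g["cy"],np.round(g["R"],3).tolist(),np.round(g["t"],3))
pickle.dump(d,open("im0.pkl","wb"))
s=readout.read_state(); print(s["clock"],s["tcp_pos"],s["tcp_rot"],s["width"])
E
```

```text
pics
scene 384.53184398118384 254.68633864355408 191.75880963910365 [[0.728, 0.685, -0.009], [0.492, -0.532, -0.69], [-0.477, 0.498, -0.724]] [-0.432 -0.193  1.562]
top 411.4048418239271 248.31733049149688 185.50561042708503 [[0.001, -1.0, -0.018], [-0.987, 0.001, -0.158], [0.158, 0.018, -0.987]] [0.051 0.551 1.67 ]
0.1 [ 0.21458119 -0.56000126  0.23059191] [ 8.23912621e-01 -5.66716530e-01 -4.06181518e-04 -4.50195856e-04] 0.08526568253636495
```

View pics/scene0.png

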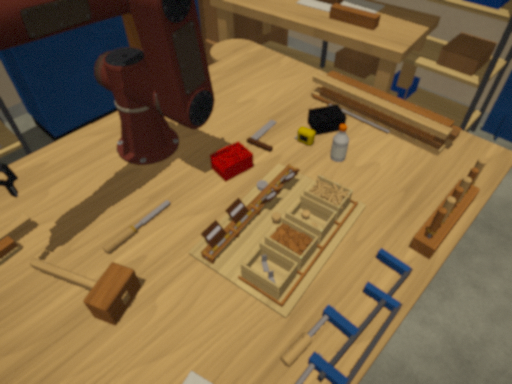

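View pics/top0.png

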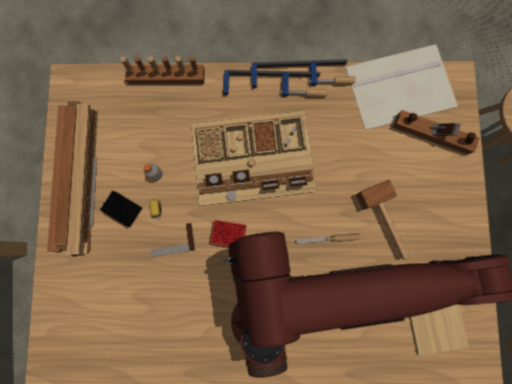

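```bash
python3 - <<'E'
import cv2, pickle
d=pickle.load(open("im0.pkl","rb"))
a=d["top"]["img"][105:210,180:325]; cv2.imwrite("pics/topc.png",cv2.resize(a,None,fx=5.5,fy=5.5,interpolation=cv2.INTER_CUBIC))
a=d["scene"]["img"][155:310,185:370]; cv2.imwrite("pics/scc.png",cv2.resize(a,None,fx=3.8,fy=3.8,interpolation=cv2.INTER_CUBIC))
E
```

```text
(no output)
```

View pics/topc.png

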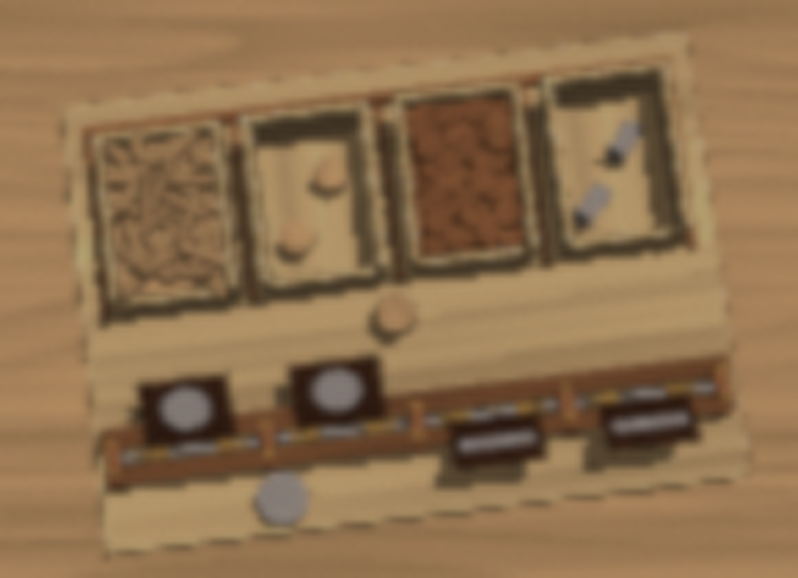

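View pics/scc.png

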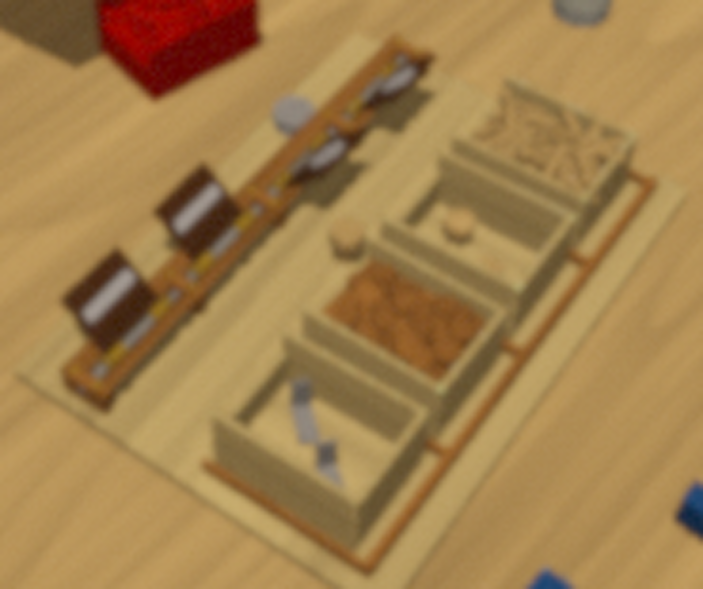

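```bash
cat > h.py <<'E'
import numpy as np, cv2, pickle
from scipy.optimize import least_squares
d=pickle.load(open("im0.pkl","rb"))
def bp(g,u,v,z):
    R=np.array(g["R"]);t=np.array(g["t"])
    r=R.T@np.array([(u-g["cx"])/g["fx"],(v-g["cy"])/g["fy"],1]); c=-R.T@t
    return c+r*(z-c[2])/r[2]
def pr(g,X):
    R=np.array(g["R"]);t=np.array(g["t"]); p=R@np.array(X)+t
    return np.array([g["fx"]*p[0]/p[2]+g["cx"],g["fy"]*p[1]/p[2]+g["cy"]])
def top(u,v): return (u+.5)/5.5-.5+180,(v+.5)/5.5-.5+105
def sc(u,v): return (u+.5)/3.8-.5+185,(v+.5)/3.8-.5+155
E
python3 - <<'E'
from h import *
T=d["top"];S=d["scene"]
obs=[(T,top(68,105),(.18,.25,.012)),(T,top(688,38),(.18,-.25,.012)),(T,top(748,478),(-.18,-.25,.012)),(T,top(107,552),(-.18,.25,.012)),
(S,sc(20,372),(-.18,-.25,.012)),(S,sc(365,35),(-.18,.25,.012)),(S,sc(690,190),(.18,.25,.012))]
# tag edges middle
def W(p,b):
    c,s=np.cos(p[2]),np.sin(p[2]); return np.array([p[0]+c*b[0]-s*b[1],p[1]+s*b[0]+c*b[1],b[2]])
f=lambda p:np.concatenate([pr(g,W(p,b))-uv for g,uv,b in obs])
r=least_squares(f,[.6,0,0],loss="soft_l1");p=r.x;print(p,np.round(f(p),1).reshape(-1,2).tolist())
np.save("board.npy",p)
im=d["top"]["img"][105:210,180:325]; im=cv2.resize(im,None,fx=5.5,fy=5.5,interpolation=cv2.INTER_CUBIC)
for i,(y,q) in enumerate(zip([.1725,.0575,-.0575,-.1725],[1,1,-1,-1])):
    h=W(p,(-.11,y,.03));e=W(p,(-.11+.047*q,y,.075));print("tag",i,"hinge",h.round(4),"edge",e.round(4))
    for X,c in((h,(0,255,0)),(W(p,(-.11+.047*q,y+.035,.075)),(0,0,255)),(W(p,(-.11+.047*q,y-.035,.075)),(0,0,255)),(W(p,(.07,y,.08)),(255,0,0))):
        u=pr(T,X); cv2.circle(im,(int((u[0]-180+.5)*5.5),int((u[1]-105+.5)*5.5)),4,c,-1)
cv2.imwrite("pics/ov.png",im)
for n,uv,z in(("knob",top(394,312),.049),("tin",top(283,498),.029),):
    print(n,bp(T,*uv,z).round(4))
E
```

```text
[0.68112326 0.03470315 0.11515401] [[-1.2, -0.4], [-0.1, -1.4], [0.5, -0.3], [-0.6, -0.1], [-2.2, -0.8], [-1.7, -0.5], [0.5, 0.7]]
tag 0 hinge [0.552  0.1934 0.03  ] edge [0.5987 0.1988 0.075 ]
tag 1 hinge [0.5652 0.0792 0.03  ] edge [0.6119 0.0846 0.075 ]
tag 2 hinge [ 0.5785 -0.0351  0.03  ] edge [ 0.5318 -0.0405  0.075 ]
tag 3 hinge [ 0.5917 -0.1493  0.03  ] edge [ 0.545  -0.1547  0.075 ]
knob [0.6528 0.0393 0.049 ]
tin [0.5125 0.124  0.029 ]
```

View pics/ov.png

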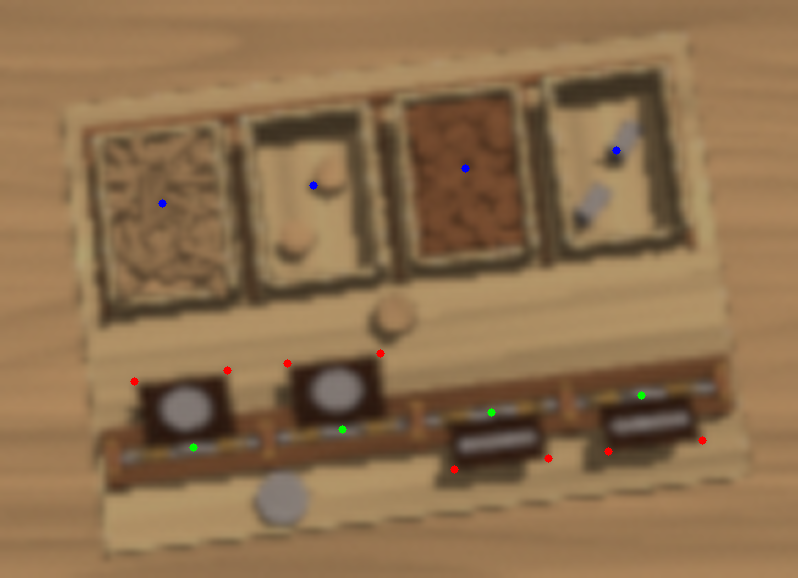

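The four bins, by pixel in the enlarged top view:

| Bin | Pixel | State | Tag position | Action |
|---|---|---|---|---|
| Dowels | (165,215) | full | back | right, leave |
| Knobs | (312,195) | nearly empty | back, (335,390) | wrong, push forward |
| Plugs | (465,175) | full | forward, (498,440) | wrong, push back |
| Brackets | (612,160) | nearly empty | forward | right, leave |

- **Look-alikes:** the red box (full top view 228,233) and black box (120,208) are off the board and not touched.
- **Loose things nearby:** the spare knob is at (394,312) and the wax tin at (283,498) in the crop.

I'll shut the fingers, turn the tool so its y axis lies along the board's +x, and move in front of the plugs tag.

Request:
drive_tool([
  {"dp": [-10, -12, 0], "roll": -5},
  {"dp": [-30, -36, 0], "roll": -13},
  {"dp": [-52, -60, 0], "roll": -21},
  {"dp": [-74, -86, 0], "roll": -29},
  {"dp": [-96, -112, 0], "roll": -37},
  {"dp": [-118, -138, 0], "roll": -45},
  {"dp": [-140, -164, 0], "roll": -53},
  {"dp": [-162, -190, 0], "roll": -61},
  {"dp": [-184, -216, 0], "roll": -69},
  {"dp": [-206, -241, 0], "roll": -77},
  {"dp": [-228, -266, 0], "roll": -85},
  {"dp": [-250, -292, 0], "roll": -93},
], hand=0)

```text
clock: 1.3
tcp_pos: [0.3981, -0.2207, 0.2307]
tcp_rot: [0.978, 0.21, -0.0, -0.001]
force: [-0.3, -1.0, 0.0]
width: 0.0
```

```bash
cat > go.py <<'E'
import sys,numpy as np
from scipy.spatial.transform import Rotation as Ro
from workcell import readout
s=readout.read_state();R=Ro.from_quat(s["tcp_rot"]).as_matrix();p=np.array(s["tcp_pos"])
print("t",round(s["clock"],2),"tcp",p.round(4),"yaw x",np.degrees(np.arctan2(R[1,0],R[0,0])).round(2),"w",round(s["width"],4),"F",np.round(s["force"],1),"q",np.round(s["joint_positions"],2))
th=0.115152; e=np.array([np.cos(th),np.sin(th),0]);n=np.array([-e[1],e[0],0])
H={1:(.5652,.0792),2:(.5785,-.0351)}
for k in H:
    h=np.array([*H[k],0]); print("rel hinge",k,"board x,y mm",((p-h)@e*1e3).round(1),((p-h)@n*1e3).round(1))
if len(sys.argv)>1:
    k,x,y,z=int(sys.argv[1]),*map(float,sys.argv[2:5]); g=np.array([*H[k],0])+x/1e3*e+y/1e3*n; g[2]=z/1e3
    print("target",g.round(4),"dp",(R.T@(g-p)*1e3).round(1),"roll",(np.degrees(np.arctan2(R[1,0],R[0,0]))-(90+np.degrees(th))).round(2))
E
python3 go.py 2 -85 0 200
```

```text
t 1.3 tcp [ 0.3981 -0.2207  0.2307] yaw x 24.28 w 0.0 F [-0.3 -1.   0. ] q [-0.8  -0.34 -0.32  1.6   0.    0.35]
rel hinge 1 board x,y mm -200.4 -278.8
rel hinge 2 board x,y mm -200.5 -163.7
target [ 0.4941 -0.0449  0.2   ] dp [ 159.8 -120.8   30.9] roll -72.32
```

Request:
drive_tool([
  {"dp": [18, -13, 3], "roll": -8},
  {"dp": [36, -27, 7], "roll": -16},
  {"dp": [54, -40, 10], "roll": -24},
  {"dp": [72, -54, 14], "roll": -32},
  {"dp": [90, -67, 17], "roll": -40},
  {"dp": [107, -81, 21], "roll": -48},
  {"dp": [125, -94, 24], "roll": -56},
  {"dp": [143, -108, 28], "roll": -64},
  {"dp": [160, -121, 31], "roll": -72.3},
  {"dp": [160, -121, 31], "roll": -72.3},
  {"dp": [160, -121, 31], "roll": -72.3},
])

```text
clock: 2.4
tcp_pos: [0.4939, -0.0445, 0.1996]
tcp_rot: [0.666, 0.746, 0.0, -0.001]
force: [0.5, -0.7, 0.3]
width: -0.0001
```

```bash
python3 go.py 2 -85 0 62
```

```text
t 2.4 tcp [ 0.4939 -0.0445  0.1996] yaw x 96.48 w -0.0001 F [ 0.5 -0.7  0.3] q [-0.35 -0.22 -0.27  1.52  0.   -0.47]
rel hinge 1 board x,y mm -85.0 -114.7
rel hinge 2 board x,y mm -85.1 0.4
target [ 0.4941 -0.0449  0.062 ] dp [ -0.6   0.2 137.6] roll -0.12
```

Request:
drive_tool([
  {"dp": [0, 0, 20]},
  {"dp": [0, 0, 50]},
  {"dp": [0, 0, 80]},
  {"dp": [0, 0, 110]},
  {"dp": [0, 0, 130]},
  {"dp": [0, 0, 138]},
  {"dp": [0, 0, 138]},
])

```text
invalid input
```

```bash
cat > pic.py <<'E'
import sys,cv2,numpy as np
from workcell import get_image
a=get_image("scene")["img"][120:320,160:380]; b=get_image("top")["img"][100:215,175:330]
a=cv2.resize(a,(440,400),interpolation=cv2.INTER_CUBIC);b=cv2.resize(b,None,fx=2.3,fy=2.3,interpolation=cv2.INTER_CUBIC)
b=cv2.copyMakeBorder(b,0,400-b.shape[0],0,0,cv2.BORDER_CONSTANT)
cv2.imwrite(f"pics/{sys.argv[1]}.png",np.hstack([a,b]))
E
python3 go.py 2 3 0 62; python3 pic.py a1
```

```text
t 2.4 tcp [ 0.4939 -0.0445  0.1996] yaw x 96.48 w -0.0001 F [ 0.5 -0.7  0.3] q [-0.35 -0.22 -0.27  1.52  0.   -0.47]
rel hinge 1 board x,y mm -85.0 -114.7
rel hinge 2 board x,y mm -85.1 0.4
target [ 0.5815 -0.0348  0.062 ] dp [ -0.4  88.2 137.5] roll -0.12
```

View pics/a1.png

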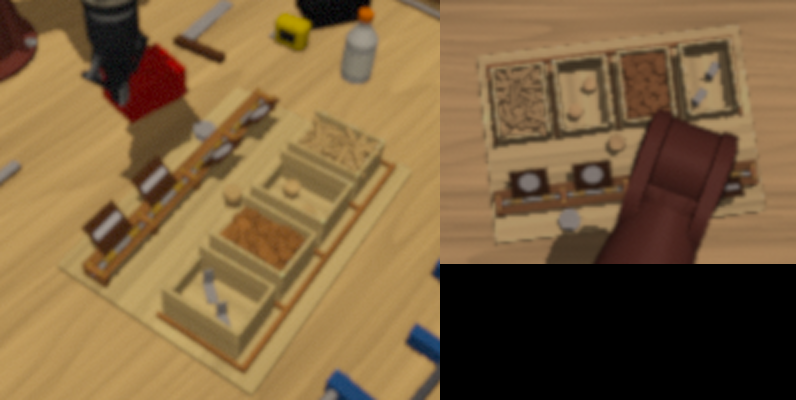

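The call was refused because its rows had no roll. The picture shows the arm still above and in front of the plugs tag. I'll send it again with roll.

Request:
drive_tool([
  {"dp": [0, 0, 20], "roll": 0},
  {"dp": [0, 0, 50], "roll": 0},
  {"dp": [0, 0, 80], "roll": 0},
  {"dp": [0, 0, 110], "roll": 0},
  {"dp": [0, 0, 130], "roll": 0},
  {"dp": [0, 0, 138], "roll": 0},
  {"dp": [0, 0, 138], "roll": 0},
])

```text
clock: 3.2
tcp_pos: [0.4931, -0.0454, 0.0613]
tcp_rot: [0.667, 0.745, -0.0, -0.001]
force: [-0.4, 0.6, 0.8]
width: 0.0003
```

```bash
python3 go.py 2 3 0 62; python3 pic.py a2
```

```text
t 3.2 tcp [ 0.4931 -0.0454  0.0613] yaw x 96.31 w 0.0003 F [-0.4  0.6  0.8] q [-0.36 -0.18 -0.49  1.26  0.   -0.47]
rel hinge 1 board x,y mm -85.9 -115.5
rel hinge 2 board x,y mm -86.0 -0.4
target [ 0.5815 -0.0348  0.062 ] dp [ 0.9 89.  -0.8] roll -0.29
```

View pics/a2.png

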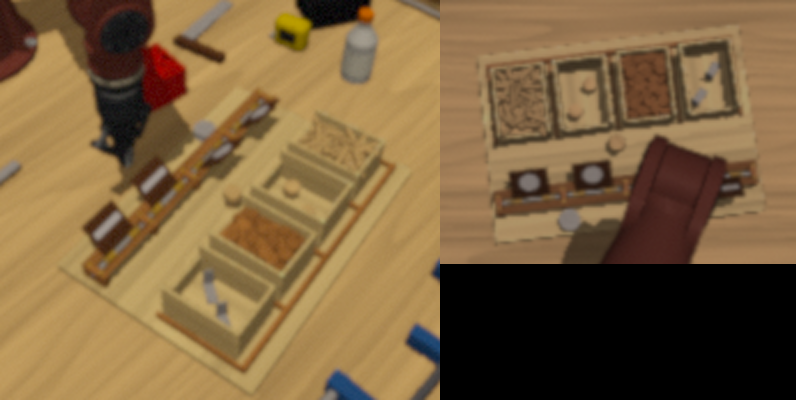

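The fingertips at (125,160) stand in front of the forward-tipped plugs tag at (155,180). Pushing back now.

Request:
drive_tool([
  {"dp": [0, 12, 0], "roll": 0},
  {"dp": [0, 22, 0], "roll": 0},
  {"dp": [0, 31, 0], "roll": 0},
  {"dp": [0, 39, 0], "roll": 0},
  {"dp": [0, 47, 0], "roll": 0},
  {"dp": [1, 55, 0], "roll": 0},
  {"dp": [1, 63, 0], "roll": 0},
  {"dp": [1, 71, 0], "roll": 0},
  {"dp": [1, 79, 0], "roll": 0},
  {"dp": [1, 86, 0], "roll": 0},
  {"dp": [1, 90, 0], "roll": 0},
  {"dp": [1, 90, 0], "roll": 0},
])

```text
clock: 4.5
tcp_pos: [0.5842, -0.0346, 0.0632]
tcp_rot: [0.667, 0.745, 0.0, 0.0]
force: [0.1, 0.1, -1.1]
width: -0.0
```

```bash
python3 go.py 2 -85 0 62; python3 pic.py a3
```

```text
t 4.5 tcp [ 0.5842 -0.0346  0.0632] yaw x 96.37 w -0.0 F [ 0.1  0.1 -1.1] q [-0.28  0.1  -0.22  1.26  0.   -0.39]
rel hinge 1 board x,y mm 5.8 -115.2
rel hinge 2 board x,y mm 5.7 -0.2
target [ 0.4941 -0.0449  0.062 ] dp [ -0.2 -90.7   1.1] roll -0.23
```

View pics/a3.png

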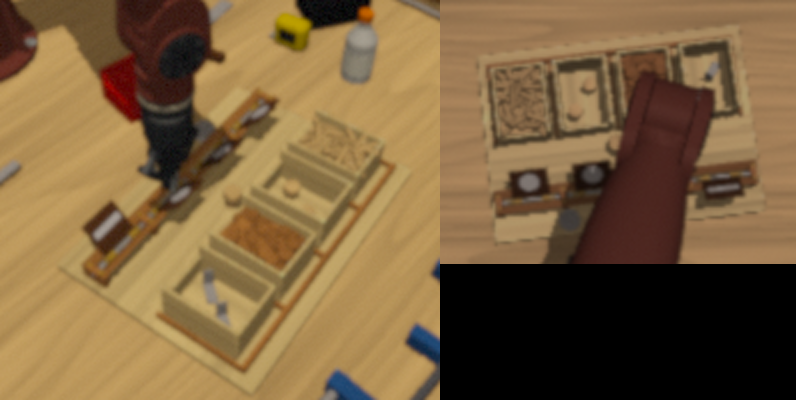

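The plugs tag now lies back, with only its edge visible at (180,193). I'll retreat and rise, then go over behind the knobs tag.

Request:
drive_tool([
  {"dp": [0, -8, 0], "roll": 0},
  {"dp": [0, -20, -10], "roll": 0},
  {"dp": [0, -25, -40], "roll": 0},
  {"dp": [0, -25, -75], "roll": 0},
  {"dp": [0, -25, -105], "roll": 0},
  {"dp": [0, -25, -120], "roll": 0},
  {"dp": [0, -25, -120], "roll": 0},
])

```text
clock: 5.3
tcp_pos: [0.5595, -0.0379, 0.1852]
tcp_rot: [0.667, 0.745, 0.001, 0.001]
force: [0.9, -0.5, 0.0]
width: -0.0001
```

```bash
python3 go.py 1 80 8 180
```

```text
t 5.3 tcp [ 0.5595 -0.0379  0.1852] yaw x 96.35 w -0.0001 F [ 0.9 -0.5  0. ] q [-0.3  -0.02 -0.12  1.47  0.   -0.41]
rel hinge 1 board x,y mm -19.1 -115.7
rel hinge 2 board x,y mm -19.2 -0.6
target [0.6438 0.0963 0.18  ] dp [124.1  98.6   5.5] roll -0.25
```

Request:
drive_tool([
  {"dp": [10, 8, 0], "roll": 0},
  {"dp": [31, 25, 0], "roll": 0},
  {"dp": [56, 45, 0], "roll": 0},
  {"dp": [81, 65, 0], "roll": 0},
  {"dp": [104, 83, 0], "roll": 0},
  {"dp": [119, 95, 0], "roll": 0},
  {"dp": [124, 99, 0], "roll": 0},
  {"dp": [124, 99, 0], "roll": 0},
])

```text
clock: 6.1
tcp_pos: [0.6436, 0.0973, 0.1835]
tcp_rot: [0.666, 0.746, 0.0, 0.0]
force: [-0.1, 1.0, -0.4]
width: -0.0002
```

```bash
python3 go.py 1 80 8 62; python3 pic.py a4
```

```text
t 6.1 tcp [0.6436 0.0973 0.1835] yaw x 96.42 w -0.0002 F [-0.1  1.  -0.4] q [-0.05  0.25  0.18  1.49 -0.   -0.16]
rel hinge 1 board x,y mm 80.0 8.9
rel hinge 2 board x,y mm 79.9 124.0
target [0.6438 0.0963 0.062 ] dp [-9.000e-01 -1.000e-01  1.215e+02] roll -0.17
```

View pics/a4.png

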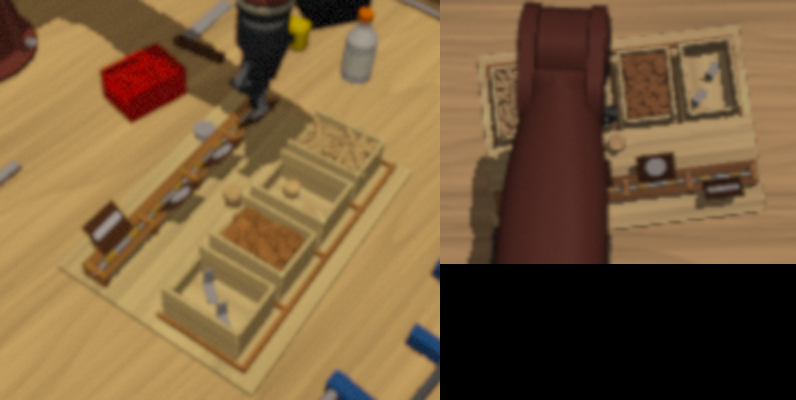

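The plugs tag shows its disc face on top at (656,167). The hand is above the gap behind the knobs tag, so I'll lower it.

Request:
drive_tool([
  {"dp": [-1, 0, 15], "roll": 0},
  {"dp": [-1, 0, 40], "roll": 0},
  {"dp": [-1, 0, 70], "roll": 0},
  {"dp": [-1, 0, 95], "roll": 0},
  {"dp": [-1, 0, 112], "roll": 0},
  {"dp": [-1, 0, 121], "roll": 0},
  {"dp": [-1, 0, 121], "roll": 0},
])

```text
clock: 6.9
tcp_pos: [0.6431, 0.0945, 0.0622]
tcp_rot: [0.667, 0.745, -0.0, 0.0]
force: [-0.9, 1.0, 0.0]
width: -0.0001
```

```bash
python3 go.py 1 -4 8 62; python3 pic.py a5
```

```text
t 6.9 tcp [0.6431 0.0945 0.0622] yaw x 96.31 w -0.0001 F [-0.9  1.   0. ] q [-0.05  0.29 -0.    1.28 -0.   -0.16]
rel hinge 1 board x,y mm 79.1 6.3
rel hinge 2 board x,y mm 79.1 121.4
target [0.5603 0.0867 0.062 ] dp [  1.3 -83.2   0.2] roll -0.28
```

View pics/a5.png

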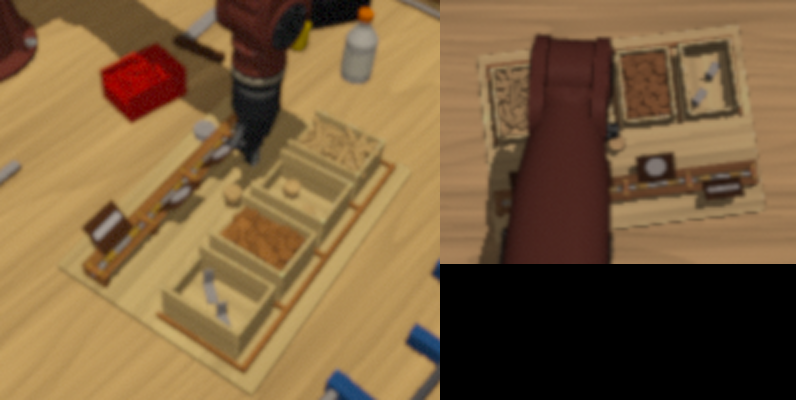

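The fingertips at (250,160) are between the knobs tag and its bin, clear of both. Pushing forward.

Request:
drive_tool([
  {"dp": [0, -10, 0], "roll": 0},
  {"dp": [0, -19, 0], "roll": 0},
  {"dp": [0, -27, 0], "roll": 0},
  {"dp": [0, -35, 0], "roll": 0},
  {"dp": [0, -43, 0], "roll": 0},
  {"dp": [1, -51, 0], "roll": 0},
  {"dp": [1, -59, 0], "roll": 0},
  {"dp": [1, -67, 0], "roll": 0},
  {"dp": [1, -75, 0], "roll": 0},
  {"dp": [1, -82, 0], "roll": 0},
  {"dp": [1, -86, 0], "roll": 0},
  {"dp": [1, -86, 0], "roll": 0},
])

```text
clock: 8.2
tcp_pos: [0.5585, 0.0862, 0.0643]
tcp_rot: [0.667, 0.745, 0.001, 0.002]
force: [-0.6, 0.3, 0.7]
width: 0.0002
```

```bash
python3 go.py; python3 pic.py a6
```

```text
t 8.2 tcp [0.5585 0.0862 0.0643] yaw x 96.32 w 0.0002 F [-0.6  0.3  0.7] q [-0.08  0.03 -0.28  1.25 -0.   -0.19]
rel hinge 1 board x,y mm -5.8 7.7
rel hinge 2 board x,y mm -5.9 122.8
```

View pics/a6.png

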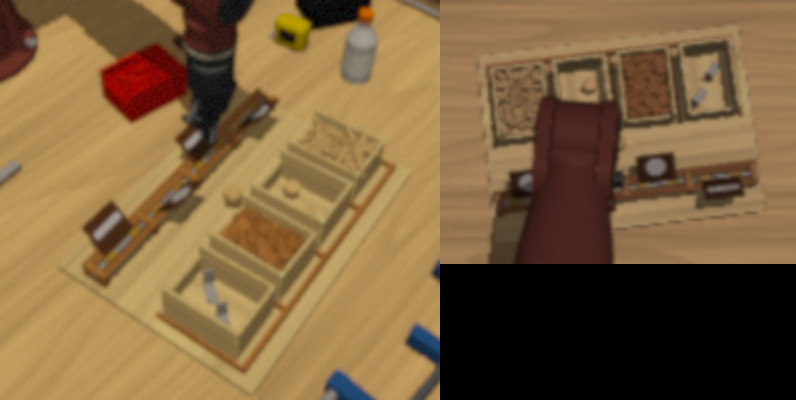

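The knobs tag now lies forward, with its bar face visible at (192,140). I'll back off towards the bins, rise, and move clear to the side for a final look.

Request:
drive_tool([
  {"dp": [0, 8, 0], "roll": 0},
  {"dp": [0, 20, -10], "roll": 0},
  {"dp": [0, 25, -40], "roll": 0},
  {"dp": [0, 25, -75], "roll": 0},
  {"dp": [0, 25, -110], "roll": 0},
  {"dp": [0, 25, -145], "roll": 0},
  {"dp": [0, 10, -160], "roll": 0},
  {"dp": [0, -20, -160], "roll": 0},
  {"dp": [0, -50, -160], "roll": 0},
  {"dp": [0, -80, -160], "roll": 0},
  {"dp": [0, -95, -160], "roll": 0},
  {"dp": [0, -95, -160], "roll": 0},
])

```text
clock: 9.5
tcp_pos: [0.4637, 0.0758, 0.2247]
tcp_rot: [0.667, 0.745, 0.001, 0.002]
force: [0.5, -0.0, 0.4]
width: 0.0
```

Request:
drive_tool([
  {"dp": [-10, 0, 0], "roll": 0},
  {"dp": [-30, 0, 0], "roll": 0},
  {"dp": [-60, 0, 0], "roll": 0},
  {"dp": [-90, 0, 0], "roll": 0},
  {"dp": [-120, 0, 0], "roll": 0},
  {"dp": [-150, 0, 0], "roll": 0},
  {"dp": [-180, 0, 0], "roll": 0},
  {"dp": [-210, 0, 0], "roll": 0},
  {"dp": [-240, 0, 0], "roll": 0},
  {"dp": [-265, 0, 0], "roll": 0},
  {"dp": [-275, 0, 0], "roll": 0},
  {"dp": [-275, 0, 0], "roll": 0},
])

```text
clock: 10.7
tcp_pos: [0.4943, -0.1991, 0.2245]
tcp_rot: [0.668, 0.744, 0.001, 0.002]
force: [0.9, -0.2, -1.1]
width: 0.0
```

```bash
python3 go.py; python3 pic.py a7
```

```text
t 10.7 tcp [ 0.4943 -0.1991  0.2245] yaw x 96.21 w 0.0 F [ 0.9 -0.2 -1.1] q [-0.63 -0.11 -0.13  1.55  0.   -0.74]
rel hinge 1 board x,y mm -102.4 -268.4
rel hinge 2 board x,y mm -102.5 -153.3
```

View pics/a7.png

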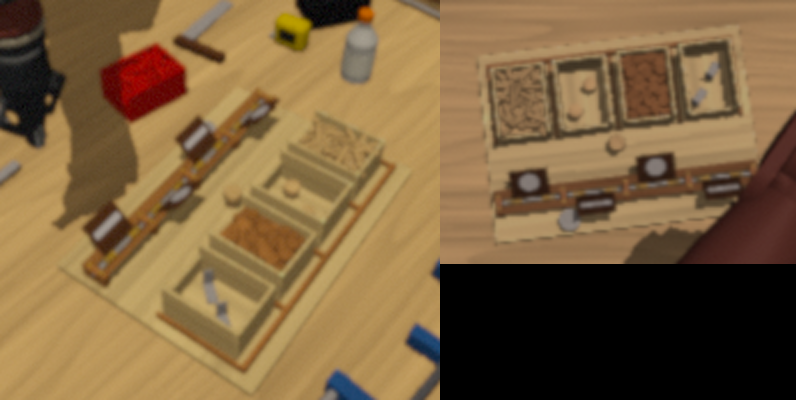

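The final picture shows all four tags right:
- **Dowels:** disc up at (529,183).
- **Knobs:** bar up, forward, at (594,205).
- **Plugs:** disc up, back, at (656,167).
- **Brackets:** bar up at (722,188).

The bins, knob and tin are where they were, and the arm is clear.

```bash
python3 -c "
from workcell import ctrl
print(ctrl.hand_in())"
```

```text
the job is handed in; nothing more can be done
None
```

The job is handed in, and all four stock tags lay the right way in the last picture. With shut fingertips I pushed the plugs tag back (disc up) and the knobs tag forward (bar up). I left the dowels and brackets tags alone because they were already right.

In the last pictures from both cameras:
- **Tags:** disc faces are up in front of the two full bins, bar faces up in front of the two nearly empty ones.
- **Other things:** by eye, the bins, spare knob and wax tin had not moved. I did not measure their positions again, and the chisel and mallet were outside those last crops.
- **Robot:** the hand was well clear of everything, the forces I read stayed around 1 N, and the clock stood at about 10.7 s.

One move call was refused because its rows had no roll value; nothing moved, and I sent it again with roll. No other check failed or disagreed.

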